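Pack away the lidded paint pots

TASK

Pack the four lidded paint pots away in the black caddy, each standing upright inside the collar made for its own shape and size (wide round, slim round, square, oblong), down on the caddy's floor. Leave the two open, lidless pots standing where they are on the table.

Things in the scene. Friction and masses are not known exactly. Their poses are not given: they have to be found in the camera images.
- wide_pot: Wide round white plastic pot with a flat grey lid on: diameter 60 mm, 60 mm high, about 0.16 kg. Stands upright on the table. The lid covers the top 16 mm and the body below is 1.5 mm slimmer all round. Origin: centre of the underside, z up.
- square_pot: Square white plastic pot with a flat grey lid on: 46 x 46 mm, 60 mm high, about 0.15 kg; x and y along its sides. Stands upright on the table. The lid covers the top 16 mm and the body below is 1.5 mm slimmer all round. Origin: centre of the underside, z up.
- slim_pot: Slim round white plastic pot with a flat grey lid on: diameter 34 mm, 80 mm high, about 0.10 kg. Stands upright on the table. The lid covers the top 16 mm and the body below is 1.5 mm slimmer all round. Origin: centre of the underside, z up.
- oblong_pot: Oblong white plastic pot with a flat grey lid on: 70 mm along its x, 32 mm along its y, 60 mm high, about 0.15 kg. Stands upright on the table. The lid covers the top 16 mm and the body below is 1.5 mm slimmer all round. Origin: centre of the underside, z up.
- open_round_pot: Look-alike of the wide pot, without a lid and empty: white, diameter 57 mm, 50 mm high, wall 3 mm, open at the top. Not to be packed. Stands on the table; origin: centre of the underside, z up.
- open_square_pot: Look-alike of the square pot, without a lid and empty: white, 43 x 43 mm, 50 mm high, wall 3 mm, open at the top. Not to be packed. Stands on the table; origin: centre of the underside, z up.
- wide_collar: Round white collar, the larger of the two rings: inner diameter 80 mm, outer 90 mm, 14 mm high, open at the top. It stands on the caddy's floor, one of four collars that stand two by two, about 110 mm apart, in one black open caddy (230 x 230 mm, walls 25 mm high; its floor is 4 mm above the table). Origin: its centre, on the caddy's floor, where the pot's underside must come to stand.
- square_collar: Square white collar: inside 66 x 66 mm, outside 76 x 76 mm, 14 mm high, open at the top; x and y along its sides, z up. It stands on the caddy's floor, one of four collars that stand two by two, about 110 mm apart, in one black open caddy (230 x 230 mm, walls 25 mm high; its floor is 4 mm above the table). Origin: its centre, on the caddy's floor, where the pot's underside must come to stand.
- slim_collar: Round white collar, the smaller of the two rings: inner diameter 54 mm, outer 64 mm, 14 mm high, open at the top. It stands on the caddy's floor, one of four collars that stand two by two, about 110 mm apart, in one black open caddy (230 x 230 mm, walls 25 mm high; its floor is 4 mm above the table). Origin: its centre, on the caddy's floor, where the pot's underside must come to stand.
- oblong_collar: Oblong white collar: inside 90 mm along its x by 52 mm along its y, outside 100 x 62 mm, 14 mm high, open at the top; z up. It stands on the caddy's floor, one of four collars that stand two by two, about 110 mm apart, in one black open caddy (230 x 230 mm, walls 25 mm high; its floor is 4 mm above the table). Origin: its centre, on the caddy's floor, where the pot's underside must come to stand.
There are look-alikes about, which are no part of the job. Leave any orange look-alike of the slim_pot alone.

How it is judged:
By the outcome, as a careful person would: the job done as asked, in the order asked, and still so for the second after the job is handed in, with the robot touching nothing.
It also fails if it takes over 106 s, if anything falls off the work surface, if the arm or the gripper's body presses on something with over 40 N, if the wrist force passes 120 N, or if a joint passes its speed limit or range.

ROBOT

A 6-joint arm with a two-finger parallel gripper is mounted at the origin on the work surface. World frame = base frame: x ahead of the robot, y to its left, z up, the work surface at z = 0. Lengths are in m, angles in rad, forces in N, time in s.
With the tool pointing down it reaches from about 0.225 to 0.875 m from the base axis. Payload 3.4 kg.
Tool frame: the origin (TCP) lies on the centre line of the jaws, within the pads' length; the fingertips stand 22 mm ahead of it and the grasp point (between the pads) lies 3 mm ahead of it; z points along the fingers, y is the line along which they close (so a half turn about z gives the same grasp; the last joint's range is limited). The gripper opens to 85 mm and grips with 20 to 120 N. Pads are 22 mm wide; open, the fingers measure 114 mm over their backs; the gripper's body (76 mm by 85 mm) begins 54 mm behind the grasp point. The pads swing forward as they close: fully open they stand 13 mm farther back than shut.
Start: joints at [1.154, 0.276, 1.505, -0, 1.361, -0.121], TCP at [0.168, 0.55, 0.223] pointing down, gripper open.
Joint ranges: [-2.89, 2.89], [-0.75, 2.08], [0.22, 2.7], [-1.18, 4.32], [0.11, 2.71], [-2.7, 2.7]. Speed limits (rad/s): [2.57, 2.57, 3.14, 3.14, 3.14, 3.14].

INTERFACE

Orientations are given as a unit quaternion [w, x, y, z].
In Python, from bench import * gives the robot as it stands. The module is installed in compiled form; this text tells all that it offers.
- The arm moves only by the shell command python3 -m creep 'ROWS' [FORCE]. ROWS is text: rows parted by semicolons, each of 7 numbers parted by spaces: the opening, from -1 (shut) to 1 (fully open), then the shift along the world's x, y, z normalised to -1 to 1, where 1 is 20 cm, then the turn, a rotation vector about the world's x, y, z normalised to -1 to 1, where 1 is 180 degrees. A call has 1 to 12 rows; each row shifts and turns the commanded pose from where the row before left it; what a row does not reach is not made up. A row lasts 1/8 s, in which the tool goes at most 62.5 mm and 10.7 degrees, less where a joint would pass 70% of its speed; a pose out of reach is approached as far as the arm can. A call with a number of a shift or a turn outside -1 to 1 is refused whole. A call with a gripper value outside its range is refused whole. The fingers move at their own pace and stop on an object; FORCE is the grip in N (left out, the last holds). Time passes only in rows, so rows that do not move let the fingers close. It gives the time, the measured TCP pose, the force, the opening and the grip force at its end, in the units of the state.
- get_state(): the state, without advancing time (a new reading comes with each control period).
- read_camera(name): name is "scene" or "top" or "wrist"; returns the picture (400x640x3 uint8, blue, green, red); there is no depth.
- calibration(name): a dict with "mtx" (3x3 intrinsics, pixels), "rvec" (rotation vector, rad) and "tvec" (3), from world to camera coordinates, as OpenCV has them; the wrist camera has in their place "T_tool_cam" (4x4, takes a point from camera to tool coordinates, whose origin is the TCP and whose axes are the flange's). Camera axes: x right, y down, z forward; pixel columns grow to the right and rows downward; lengths in m; the calibration is good to about 2 mm. The wrist camera is an equidistant fisheye: a pixel r from the principal point sees the ray r / f radians off the axis. A picture is of the moment at which its call begins: read the wrist's pose just before it. calibration takes no time and is no camera call.
- sign_off(): hands the job in; it is judged then, once.
The state is a dict: "clock": time; "q": joint angles; "joint_vel": joint speeds; "tau": joint torques, N m; "tool_pos": TCP position; "tcp_rot": TCP orientation; "wrist_force": force on the tool from outside, world axes, zero at the start; "wrist_torque": the same for the moment, N m; "gripper_width": opening from 0.0 (shut) to 1.0 (fully open); "finger_force": force on a finger pad.
Only numpy, scipy, OpenCV 4.12 (cv2) and the standard library are available. Lean on these libraries where they do the work, as an engineer would, in place of code of your own. Each camera call takes 0.05 s, during which the arm holds its last target. There are 200 camera calls.

## Working session

There is one attempt and no reset: what is moved stays moved. The work goes in short steps, Python scripts to look and compute and a shell command to move; the robot and the scene stay as the last step left them, time stands still between calls to the robot, and variables do not carry over. Pictures are saved under pics/ and viewed, at most 14 in all, crops included, and the job is handed in when it is done.

```bash
mkdir -p pics
python3 - <<'E'
from bench import *
import cv2
for n in ("top","scene"):
    cv2.imwrite(f"pics/{n}0.png",read_camera(n))
    c=calibration(n); print(n,c)
s=get_state(); print(s["clock"],s["tool_pos"],s["tcp_rot"],s["gripper_width"])
E
```

```text
top {'mtx': array([[482.17157473,   0.        , 318.29325589],
       [  0.        , 482.17157473, 201.50740363],
       [  0.        ,   0.        ,   1.        ]]), 'rvec': array([ 2.12118374, -2.15007581,  0.18168967]), 'tvec': array([-0.00953814,  0.52620646,  1.04883107])}
scene {'mtx': array([[444.04779196,   0.        , 323.94075025],
       [  0.        , 444.04779196, 195.49245664],
       [  0.        ,   0.        ,   1.        ]]), 'rvec': array([ 1.01781906,  2.58000182, -0.88833979]), 'tvec': array([ 0.38175945, -0.25078993,  1.26577039])}
0.1 [0.16741349 0.54954656 0.221786  ] [-2.29995626e-04  1.47367956e-01  9.89081343e-01 -8.53960807e-04] 1.0025168567442326
```

View pics/top0.png

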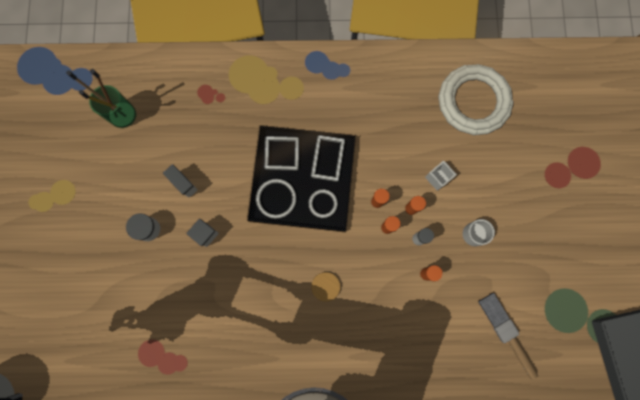

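View pics/scene0.png

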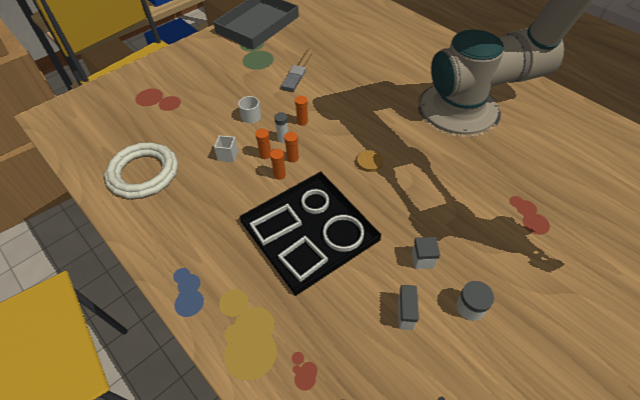

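Top view: the caddy is at about (302,178), with the square collar at (282,153), oblong (328,158), wide (276,199) and slim (323,204). The lidded pots are oblong (180,180), wide (142,227), square (203,232) and slim (425,234), the last standing between orange look-alikes. The open pots are at (442,175) and (480,232). I'll enlarge for measurement.

Run:
```python
import cv2
im=cv2.imread("pics/top0.png")
def crop(n,x,y,w,h,k): cv2.imwrite(f"pics/{n}.png",cv2.resize(im[y:y+h,x:x+w],None,fx=k,fy=k,interpolation=cv2.INTER_CUBIC))
crop("c1",120,155,100,95,6)
crop("c2",360,155,140,130,4.5) if 0 else crop("c2",365,155,130,130,4)
crop("c3",240,120,125,115,5)
```

```text
(no output)
```

View pics/c1.png

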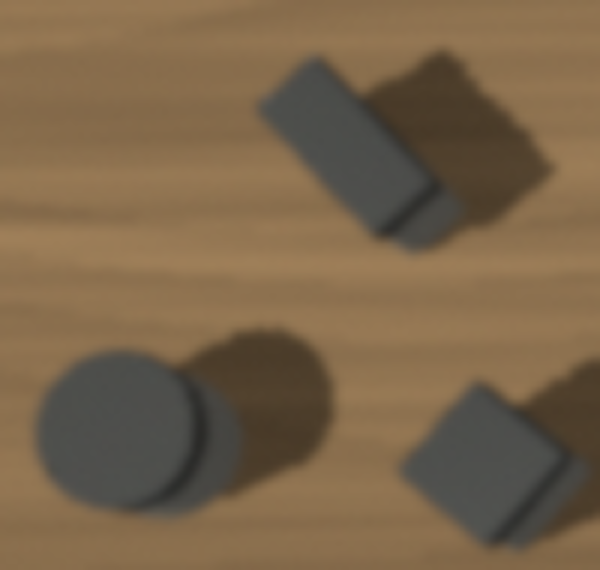

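View pics/c2.png

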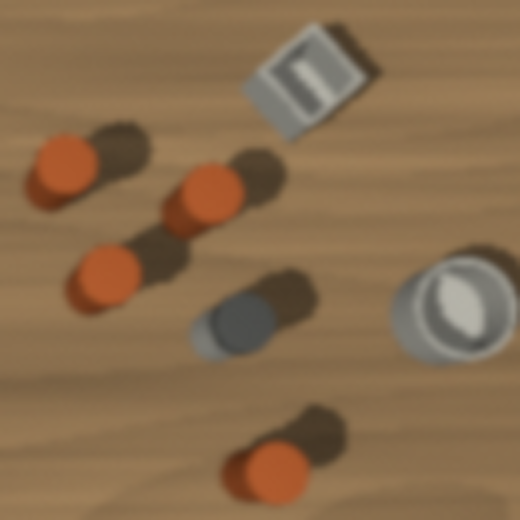

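View pics/c3.png

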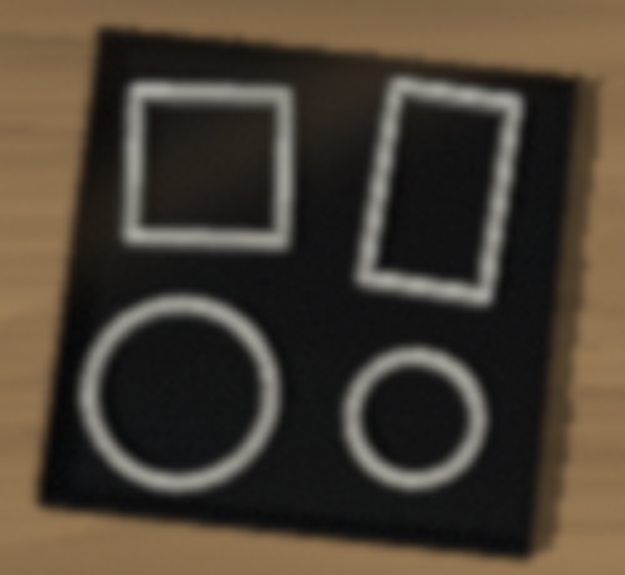

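Crops: the lid corners and circles of all four lidded pots, the four orange look-alikes and all four collars are clear. Now I'll convert them to world coordinates and check the sizes.

```bash
cat > h.py <<'E'
from bench import *
import numpy as np, cv2
def world(uv,z,name="top"):
    c=calibration(name); R=cv2.Rodrigues(c["rvec"])[0]; o=-R.T@c["tvec"]
    p=np.array(uv,float).reshape(-1,2)
    d=np.c_[(p-c["mtx"][:2,2])/[c["mtx"][0,0],c["mtx"][1,1]],np.ones(len(p))]@R
    return o+d*((z-o[2])/d[:,2])[:,None]
def crop(p,k,o): return (np.array(p,float)+.5)/k-.5+np.array(o)
E
python3 - <<'E'
from h import *
np.set_printoptions(precision=4,suppress=True)
def quad(n,p,k,o,z):
    w=world(crop(p,k,o),z)[:,:2]; r=cv2.minAreaRect((w*1000).astype(np.float32))
    e=np.roll(w,-1,0)-w
    print(n,w.mean(0),"edges mm",np.linalg.norm(e,axis=1)*1000,"ang",np.degrees(np.arctan2(e[:,1],e[:,0])))
def circ(n,c,r,k,o,z):
    p=[c]+[(c[0]+r*np.cos(a),c[1]+r*np.sin(a)) for a in np.arange(0,6.28,np.pi/2)]
    w=world(crop(p,k,o),z)[:,:2]; print(n,w[0],"dia mm",2000*np.linalg.norm(w[1:]-w[0],axis=1).mean())
A=(6,(120,155));B=(4,(365,155));C=(5,(240,120))
quad("oblong",[(316,54),(258,106),(380,238),(440,186)],*A,.06)
quad("square",[(478,382),(400,467),(492,546),(568,458)],*A,.06)
circ("wide",(117,430),80,*A,.06)
circ("slim",(243,323),32,*B,.08)
for p in [(67,165),(213,193),(110,276),(277,474)]: circ("orange",p,32,*B,.08)
circ("openround",(466,308),53,*B,.05)
quad("opensq",[(314,22),(262,75),(310,122),(367,78)],*B,.05)
quad("sqcol",[(128,84),(292,88),(290,248),(124,243)],*C,.018)
quad("obcol",[(394,77),(523,96),(490,304),(357,284)],*C,.018)
circ("widecol",(180,393),101,*C,.018)
circ("slimcol",(415.5,418.5),73,*C,.018)
c=calibration("top");R=cv2.Rodrigues(c["rvec"])[0];print(-R.T@c["tvec"]); print(calibration("wrist"))
from scipy.spatial.transform import Rotation as Ro
q=get_state()["tcp_rot"]; print(Ro.from_quat(q[[1,2,3,0]]).as_matrix())
E
```

```text
oblong [0.5792 0.2991] edges mm [28.8984 69.7253 29.223  70.4584] ang [ 133.2594 -137.0861  -48.1805   43.174 ]
square [0.4591 0.2448] edges mm [41.7794 45.4769 41.9391 44.393 ] ang [ 138.2377 -130.4502  -40.276    49.7698]
wide [0.4731 0.3806] dia mm 59.189399672439706
slim [ 0.4425 -0.2474] dia mm 34.714304094156006
orange [ 0.5307 -0.1552] dia mm 35.421321185450594
orange [ 0.514  -0.2346] dia mm 35.304773176467016
orange [ 0.4691 -0.1764] dia mm 34.91406874587085
orange [ 0.3614 -0.2615] dia mm 34.05023596844964
openround [ 0.452  -0.3791] dia mm 59.31203935674386
opensq [ 0.5867 -0.3014] edges mm [43.8511 37.8071 42.1753 43.6201] ang [ 134.3157 -136.9687  -53.486    40.4857]
sqcol [0.6485 0.069 ] edges mm [77.9225 77.9293 78.002  77.4824] ang [-92.2013 178.9264  87.4714  -1.1249]
obcol [ 0.6353 -0.0407] edges mm [ 61.9402 102.1881  62.9571 102.1389] ang [-99.4462 170.0172  80.4957 -10.5535]
widecol [0.5395 0.0823] dia mm 94.58533200621267
slimcol [ 0.5261 -0.0269] dia mm 68.1945194595287
[ 0.3446 -0.0122  1.1217]
{'mtx': array([[309.7069,   0.    , 316.2064],
       [  0.    , 309.7069, 198.487 ],
       [  0.    ,   0.    ,   1.    ]]), 'T_tool_cam': array([[ 0.0008, -0.9561, -0.2929,  0.075 ],
       [ 1.    ,  0.001 , -0.0006,  0.0005],
       [ 0.0008, -0.2929,  0.9561, -0.1514],
       [ 0.    ,  0.    ,  0.    ,  1.    ]])}
[[-0.9566  0.2915 -0.0007]
 [ 0.2915  0.9566 -0.0016]
 [ 0.0002 -0.0018 -1.    ]]
```

Sizes and heights agree with the given dimensions to about 2–3 mm, and every target is within reach. I'll start with the oblong pot at (0.579, 0.299), closing across its short axis at 133°, which is a +60° turn.

```bash
python3 -m creep '1 .206 -.125 -.035 0 0 .0333;1 .206 -.125 -.035 0 0 .0333;1 .206 -.125 -.035 0 0 .0333;1 .206 -.125 -.035 0 0 .0333;1 .206 -.125 -.035 0 0 .0333;1 .206 -.125 -.035 0 0 .0333;1 .206 -.125 -.035 0 0 .0333;1 .206 -.125 -.035 0 0 .0333;1 .206 -.125 -.035 0 0 .0333;1 .206 -.125 -.035 0 0 .0333;1 0 0 0 0 0 0;1 0 0 0 0 0 0' 40
cat >> h.py <<'E'
def yaw():
    s=get_state(); w,x,y,z=s["tcp_rot"]
    from scipy.spatial.transform import Rotation as Ro
    m=Ro.from_quat([x,y,z,w]).as_matrix()
    return s["clock"],np.round(s["tool_pos"],4),"yaw",round(np.degrees(np.arctan2(m[1,1],m[0,1])),2),"zz",np.round(m[:,2],3),s["gripper_width"],s["finger_force"]
def to(x,y,z,a):
    t=yaw(); d=(np.array([x,y,z])-t[1])/.2; print(t,"\nunits",np.round(d,3),"turn",round(((a-t[3]+180)%360-180)/180,4))
E
python3 -c "
from h import *
to(.579,.299,.05,133)"
```

```text
clock: 1.6
tool_pos: [0.5789, 0.3, 0.152]
tcp_rot: [-0.001, -0.366, 0.931, 0.0]
wrist_force: [-0.2, 0.5, 0.6]
gripper_width: 1.004
finger_force: 0.0
(1.6, array([0.5789, 0.3   , 0.152 ]), 'yaw', np.float64(132.93), 'zz', array([-0.002,  0.   , -1.   ]), 1.0039680197177272, 0.0) 
units [ 0.    -0.005 -0.51 ] turn 0.0004
```

```bash
python3 -m creep '1 0 -.005 -.13 0 0 0;1 0 0 -.13 0 0 0;1 0 0 -.13 0 0 0;1 0 0 -.12 0 0 0;1 0 0 0 0 0 0;-1 0 0 0 0 0 0;-1 0 0 0 0 0 0;-1 0 0 0 0 0 0;-1 0 0 0 0 0 0;-1 0 0 0 0 0 0;-1 0 0 0 0 0 0' 40
```

```text
clock: 2.98
tool_pos: [0.579, 0.3008, 0.0545]
tcp_rot: [0.001, -0.366, 0.931, 0.002]
wrist_force: [-7.0, 1.4, 16.4]
gripper_width: 0.003
finger_force: 8.6
```

Run:
```python
from h import *
a=read_camera("scene"); b=read_camera("wrist")
cv2.imwrite("pics/s1.png",np.vstack([cv2.resize(a[170:340,320:580],(520,340),interpolation=cv2.INTER_CUBIC),cv2.resize(b,(520,250))[:,:]]))
```

```text
(no output)
```

View pics/s1.png

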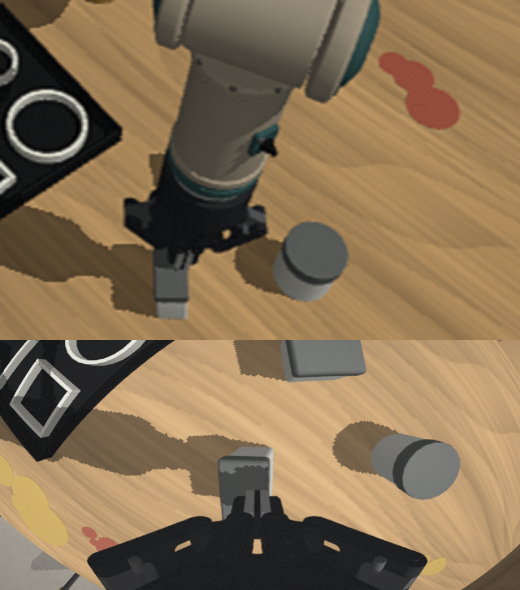

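The fingers shut with the pot not between them: it appears on the near side of the gripper. I'll compare the pot's position with the scene and wrist cameras.

Run:
```python
from h import *
np.set_printoptions(precision=4,suppress=True)
im=cv2.imread("pics/scene0.png")
cv2.imwrite("pics/c4.png",cv2.resize(im[225:340,375:505],None,fx=5,fy=5,interpolation=cv2.INTER_CUBIC))
c=calibration("scene")
P=np.array([[.579,.299,.06],[.4591,.2448,.06],[.4731,.3806,.06],[.6485,.069,.018],[.5395,.0823,.018],[.5261,-.0269,.018],[.4425,-.2474,.08],[.5789,.3008,.0325]])
uv=cv2.projectPoints(P,c["rvec"],c["tvec"],c["mtx"],None)[0][:,0]; print(uv); print((uv-[375,225]+.5)*5-.5)
# fingertip midpoint in wrist image
w=calibration("wrist"); T=np.linalg.inv(w["T_tool_cam"])
for p in [(0,0,.022),(0,0,.003),(0,0,.009)]:
    q=T[:3,:3]@p+T[:3,3]; th=np.arctan2(np.hypot(q[0],q[1]),q[2]); ph=np.arctan2(q[1],q[0]); print(p,w["mtx"][:2,2]+w["mtx"][0,0]*th*np.array([np.cos(ph),np.sin(ph)]))
```

```text
[[408.3165 299.7125]
 [426.1708 244.8215]
 [477.1457 293.4623]
 [302.216  255.692 ]
 [342.8677 230.3255]
 [314.5257 198.7753]
 [280.2099 116.1465]
 [407.0672 306.3415]]
[[ 168.5824  375.5627]
 [ 257.8541  101.1077]
 [ 512.7285  344.3114]
 [-361.9199  155.4599]
 [-158.6615   28.6277]
 [-300.3716 -129.1234]
 [-471.9503 -542.2674]
 [ 162.3359  408.7074]]
(0, 0, 0.022) [315.2527 232.2423]
(0, 0, 0.003) [315.1096 245.7781]
(0, 0, 0.009) [315.1577 241.2178]
```

View pics/c4.png

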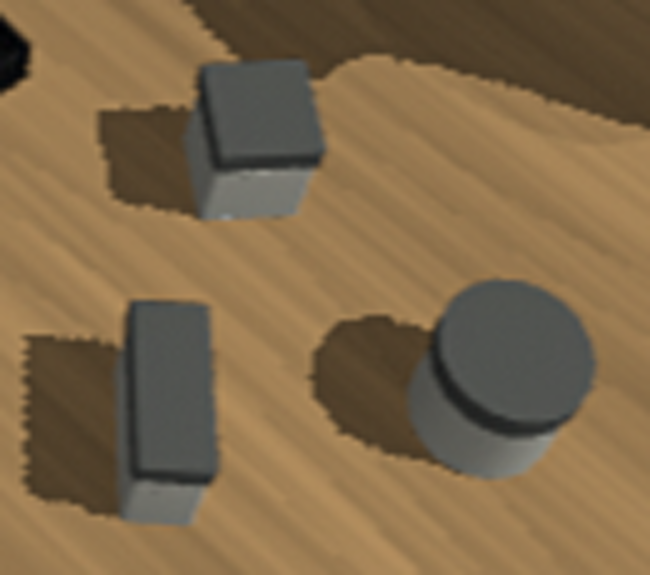

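Run:
```python
from h import *
print(yaw(),get_state()["wrist_force"])
b=read_camera("wrist"); a=read_camera("scene"); t=read_camera("top")
w=calibration("wrist"); T=np.linalg.inv(w["T_tool_cam"])
for p in [(.035,0.016,-.0055),(.035,-.016,-.0055),(.035,.016,-.04),(0,0,.022)]:
    q=T[:3,:3]@p+T[:3,3]; th=np.arctan2(np.hypot(q[0],q[1]),q[2]); ph=np.arctan2(q[1],q[0]); print(p,w["mtx"][:2,2]+w["mtx"][0,0]*th*np.array([np.cos(ph),np.sin(ph)]))
R=lambda i,x,y,W,H,k:cv2.resize(i[y:y+H,x:x+W],None,fx=k,fy=k,interpolation=cv2.INTER_CUBIC)
cv2.imwrite("pics/s2.png",np.hstack([R(b,250,170,130,130,3),R(a,370,255,65,65,6)]))
```

```text
(3.075, array([0.579 , 0.3007, 0.0545]), 'yaw', np.float64(132.95), 'zz', array([ 0.001,  0.004, -1.   ]), 0.005815312661222112, 8.53757527191192) [-5.3570183   2.04830285 17.83047115]
(0.035, 0.016, -0.0055) [347.69343534 188.44496187]
(0.035, -0.016, -0.0055) [282.33947862 188.37989685]
(0.035, 0.016, -0.04) [356.28322908 211.91892654]
(0, 0, 0.022) [315.25270333 232.24224249]
```

View pics/s2.png

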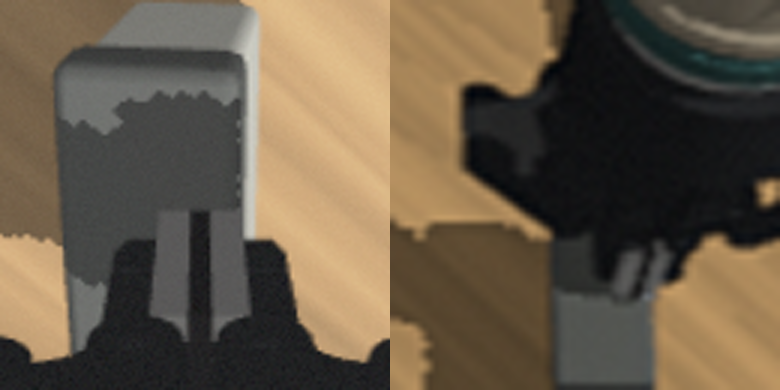

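The pot looks slightly tilted and displaced, with the shut fingertips pressing on its lid. I'll lift clear and look again.

```bash
python3 -m creep '-1 0 0 .05 0 0 0;-1 0 0 .1 0 0 0;-1 0 0 .2 0 0 0;-1 0 0 .2 0 0 0;-1 0 0 0 0 0 0;-1 0 0 0 0 0 0'
python3 - <<'E'
from h import *
print(yaw(),get_state()["wrist_force"])
b=read_camera("wrist"); a=read_camera("scene"); t=read_camera("top")
R=lambda i,x,y,W,H,k:cv2.resize(i[y:y+H,x:x+W],None,fx=k,fy=k,interpolation=cv2.INTER_CUBIC)
for n,i in zip("bat",(b,a,t)): cv2.imwrite(f"pics/raw_{n}.png",i)
cv2.imwrite("pics/s3.png",np.hstack([cv2.resize(b[60:360,190:450],(390,450)),R(a,370,250,65,75,6)]))
E
```

```text
clock: 3.98
tool_pos: [0.5792, 0.2987, 0.1601]
tcp_rot: [-0.001, -0.366, 0.93, -0.0]
wrist_force: [-0.7, 0.0, 0.5]
gripper_width: 0.001
finger_force: 0.0
(3.975, array([0.5792, 0.2987, 0.1601]), 'yaw', np.float64(132.98), 'zz', array([-0.001, -0.   , -1.   ]), 0.0007265845346277131, 0.0) [-0.74821677  0.02386415  0.53368828]
```

View pics/s3.png

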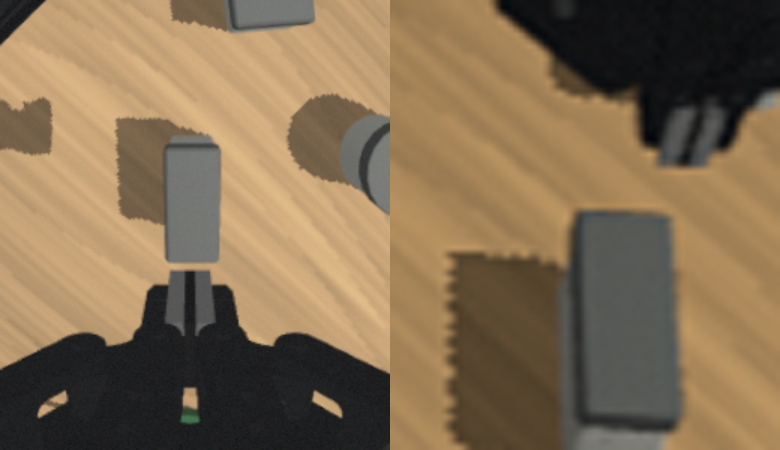

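The pot stands upright again, near its original place. In the wrist view the lid spans crop (165,147) to (220,262). Measuring it there:

```bash
cat >> h.py <<'E'
def wristworld(uv,z):
    from scipy.spatial.transform import Rotation as Ro
    s=get_state(); q=s["tcp_rot"]; R=Ro.from_quat([q[1],q[2],q[3],q[0]]).as_matrix()
    w=calibration("wrist"); T=w["T_tool_cam"]; out=[]
    for p in uv:
        d=np.array(p)-w["mtx"][:2,2]; r=np.hypot(*d); th=r/w["mtx"][0,0]
        v=R@T[:3,:3]@np.array([*(d/r*np.sin(th)),np.cos(th)]); o=s["tool_pos"]+R@T[:3,3]
        out.append(o+v*(z-o[2])/v[2])
    return np.array(out)
E
python3 - <<'E'
from h import *
np.set_printoptions(precision=4,suppress=True)
p=crop([(165,147),(220,147),(220,262),(165,262)],1.5,(190,60))
for z in (.06,.08,.0):
    w=wristworld(p,z); e=np.roll(w,-1,0)-w; print(z,w.mean(0),np.linalg.norm(e,axis=1))
# scene lid corners
k=crop([(580-390,212),(670-390,218),(676-390,428),(582-390,415)],6,(370,250))
w=world(k,.06,"scene"); e=np.roll(w,-1,0)-w; print("scene",w.mean(0),np.linalg.norm(e,axis=1),np.degrees(np.arctan2(e[:,1],e[:,0])))
# finger tip in scene & wrist
print(crop([(690-390,165)],6,(370,250)), cv2.projectPoints(np.array([[.5792,.2987,.1601-.022],[.5792,.2987,.1601-.009]]),*[calibration("scene")[k] for k in("rvec","tvec","mtx")],None)[0][:,0])
t=cv2.imread("pics/raw_t.png"); o=cv2.imread("pics/top0.png")
# top: is lid displaced?
cv2.imwrite("pics/s4.png",np.hstack([cv2.resize(i[155:220,150:220],None,fx=5,fy=5,interpolation=cv2.INTER_CUBIC) for i in (o,t)]))
E
```

```text
0.06 [0.5778 0.3009 0.06  ] [0.03   0.0679 0.0323 0.0679]
0.08 [0.5735 0.2967 0.08  ] [0.0276 0.0625 0.0297 0.0624]
0.0 [0.5906 0.3134 0.    ] [0.0372 0.0842 0.04   0.0841]
scene [0.5818 0.3032 0.06  ] [0.0289 0.0708 0.0287 0.0688] [ 132.6494   41.3463  -51.4241 -138.4538]
[[419.5833 277.0833]] [[414.3637 280.7301]
 [415.4987 277.2833]]
```

View pics/s4.png

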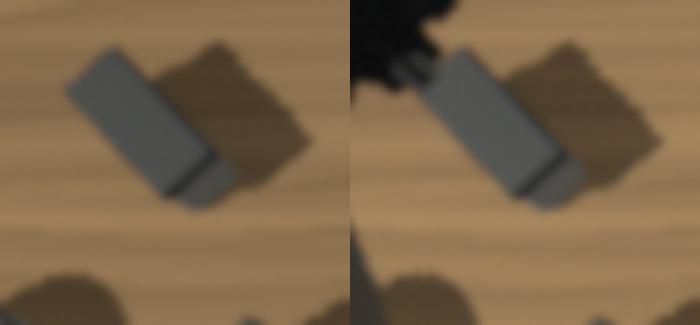

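The pot has not moved. All three cameras agree within 4 mm on (0.579, 0.3005), so the xy position was right. What was wrong is height: the views put the shut fingertips near TCP level, not 22 mm ahead of it. I'll grasp at TCP z = 0.024, which clears the table either way.

```bash
python3 -m creep '1 0 .009 0 0 0 0;1 0 0 0 0 0 0;1 0 0 0 0 0 0;1 0 0 -.1 0 0 0;1 0 0 -.2 0 0 0;1 0 0 -.2 0 0 0;1 0 0 -.1 0 0 0;1 0 0 -.08 0 0 0;1 0 0 0 0 0 0;1 0 0 0 0 0 0'; python3 -m creep '-1 0 0 0 0 0 0;-1 0 0 0 0 0 0;-1 0 0 0 0 0 0;-1 0 0 0 0 0 0;-1 0 0 0 0 0 0;-1 0 0 0 0 0 0' 40
```

```text
clock: 5.38
tool_pos: [0.5805, 0.3012, 0.0256]
tcp_rot: [0.001, -0.366, 0.93, 0.0]
wrist_force: [0.2, -0.8, -1.1]
gripper_width: 1.003
finger_force: 0.0
clock: 6.12
tool_pos: [0.5801, 0.301, 0.0252]
tcp_rot: [0.001, -0.366, 0.93, 0.0]
wrist_force: [0.4, -0.4, 5.2]
gripper_width: 0.368
finger_force: 41.0
```

```bash
python3 -m creep '-1 0 0 .1 0 0 0;-1 0 0 .2 0 0 0;-1 0 0 .2 0 0 0;-1 .034 -.213 0 0 0 -.0368;-1 .034 -.213 0 0 0 -.0368;-1 .034 -.213 0 0 0 -.0368;-1 .034 -.213 0 0 0 -.0368;-1 .034 -.213 0 0 0 -.0368;-1 .034 -.213 0 0 0 -.0368;-1 .034 -.213 0 0 0 -.0368;-1 .034 -.213 0 0 0 -.0368;-1 0 0 0 0 0 0'
python3 - <<'E'
from h import *
to(.6353,-.0407,.0305,80)
b=read_camera("wrist"); a=read_camera("scene")
cv2.imwrite("pics/s5.png",np.vstack([cv2.resize(a[130:330,200:420],(440,300)),cv2.resize(b,(440,275))]))
E
```

```text
clock: 7.62
tool_pos: [0.6339, -0.0432, 0.1234]
tcp_rot: [-0.001, 0.089, 0.996, -0.0]
wrist_force: [-0.2, 0.6, -2.1]
gripper_width: 0.367
finger_force: 40.3
(7.625, array([ 0.6339, -0.0432,  0.1234]), 'yaw', np.float64(79.77), 'zz', array([-0.002, -0.001, -1.   ]), 0.3666932394544333, 40.280898213386536) 
units [ 0.007  0.013 -0.464] turn 0.0013
```

View pics/s5.png

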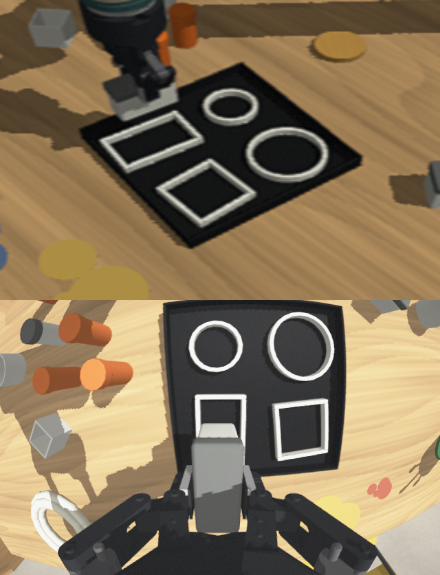

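The pot hangs upright over the oblong collar, aligned with it. I'll lower and release.

```bash
python3 -m creep '-1 .007 .013 -.12 0 0 0;-1 0 0 -.12 0 0 0;-1 0 0 -.12 0 0 0;-1 0 0 -.07 0 0 0;-1 0 0 -.03 0 0 0;-1 0 0 0 0 0 0;-1 0 0 0 0 0 0'; python3 -c "
from h import *
to(.6353,-.0407,.0295,80)"
```

```text
clock: 8.6
tool_pos: [0.6362, -0.0374, 0.0335]
tcp_rot: [0.001, 0.087, 0.996, -0.0]
wrist_force: [-0.2, -0.1, -1.4]
gripper_width: 0.366
finger_force: 40.3
(8.6, array([ 0.6362, -0.0374,  0.0335]), 'yaw', np.float64(80.01), 'zz', array([ 0.002, -0.   , -1.   ]), 0.3655006384315949, 40.275240540504456) 
units [-0.005 -0.016 -0.02 ] turn -0.0001
```

```bash
python3 -m creep '-1 -.005 -.014 -.01 0 0 0;-1 0 0 -.01 0 0 0;-1 0 0 0 0 0 0'; python3 -m creep '.4 0 0 0 0 0 0;.4 0 0 0 0 0 0;.4 0 0 0 0 0 0;.4 0 0 .1 0 0 0;1 0 0 .2 0 0 0;1 0 0 .2 0 0 0;1 0 0 .1 0 0 0;1 0 0 0 0 0 0'; python3 -c "
from h import *
to(.4591,.2448,.13,49.3)"
```

```text
clock: 8.98
tool_pos: [0.6346, -0.0405, 0.0292]
tcp_rot: [0.0, 0.087, 0.996, -0.0]
wrist_force: [-0.5, -0.8, 2.2]
gripper_width: 0.37
finger_force: 40.7
clock: 9.98
tool_pos: [0.6357, -0.0403, 0.1505]
tcp_rot: [0.002, 0.087, 0.996, -0.0]
wrist_force: [0.4, -0.1, -0.3]
gripper_width: 1.001
finger_force: 0.0
(9.975, array([ 0.6357, -0.0403,  0.1505]), 'yaw', np.float64(80.01), 'zz', array([ 0.004, -0.001, -1.   ]), 1.0005202458327058, 0.0) 
units [-0.883  1.426 -0.102] turn -0.1706
```

```bash
python3 -m creep '1 -.11 .179 -.013 0 0 -.0213;1 -.11 .179 -.013 0 0 -.0213;1 -.11 .179 -.013 0 0 -.0213;1 -.11 .179 -.013 0 0 -.0213;1 -.11 .179 -.013 0 0 -.0213;1 -.11 .179 -.013 0 0 -.0213;1 -.11 .179 -.013 0 0 -.0213;1 -.11 .179 -.013 0 0 -.0213;1 0 0 0 0 0 0;1 0 0 0 0 0 0'; python3 -c "
from h import *
to(.4593,.2455,.025,49.3)"
```

```text
clock: 11.22
tool_pos: [0.4581, 0.2459, 0.1269]
tcp_rot: [-0.0, 0.347, 0.938, -0.001]
wrist_force: [0.1, 0.5, -0.1]
gripper_width: 1.001
finger_force: 0.0
(11.225, array([0.4581, 0.2459, 0.1269]), 'yaw', np.float64(49.39), 'zz', array([-0.001, -0.001, -1.   ]), 1.0006365836278472, 0.0) 
units [ 0.006 -0.002 -0.51 ] turn -0.0005
```

```bash
python3 -m creep '1 .006 -.002 -.12 0 0 0;1 0 0 -.15 0 0 0;1 0 0 -.15 0 0 0;1 0 0 -.1 0 0 0;1 0 0 0 0 0 0;1 0 0 0 0 0 0;-1 0 0 0 0 0 0;-1 0 0 0 0 0 0;-1 0 0 0 0 0 0;-1 0 0 0 0 0 0;-1 0 0 0 0 0 0;-1 0 0 0 0 0 0' 40; python3 -c "
from h import *
to(.6485,.069,.13,88.3)"
```

```text
clock: 12.72
tool_pos: [0.4603, 0.2461, 0.0248]
tcp_rot: [0.001, 0.347, 0.938, 0.001]
wrist_force: [-0.6, -0.1, 6.0]
gripper_width: 0.534
finger_force: 41.8
(12.725, array([0.4603, 0.2461, 0.0248]), 'yaw', np.float64(49.34), 'zz', array([ 0.002,  0.001, -1.   ]), 0.5336344863429725, 41.83112382888794) 
units [ 0.941 -0.886  0.526] turn 0.2164
```

```bash
python3 -m creep '-1 0 0 .12 0 0 0;-1 0 0 .2 0 0 0;-1 0 0 .2 0 0 0;-1 .118 -.111 0 0 0 .0271;-1 .118 -.111 0 0 0 .0271;-1 .118 -.111 0 0 0 .0271;-1 .118 -.111 0 0 0 .0271;-1 .118 -.111 0 0 0 .0271;-1 .118 -.111 0 0 0 .0271;-1 .118 -.111 0 0 0 .0271;-1 .118 -.111 0 0 0 .0271'; python3 -m creep '-1 0 0 0 0 0 0;-1 0 0 0 0 0 0'; python3 -c "
from h import *
to(.6485,.069,.0295,88.3)"
```

```text
clock: 14.1
tool_pos: [0.6486, 0.0676, 0.1272]
tcp_rot: [-0.001, 0.013, 1.0, 0.0]
wrist_force: [0.1, 0.5, -1.5]
gripper_width: 0.53
finger_force: 41.3
clock: 14.35
tool_pos: [0.6475, 0.0686, 0.1271]
tcp_rot: [-0.001, 0.015, 1.0, 0.0]
wrist_force: [-0.0, 0.1, -0.4]
gripper_width: 0.533
finger_force: 41.4
(14.35, array([0.6475, 0.0686, 0.1271]), 'yaw', np.float64(88.31), 'zz', array([-0.002,  0.001, -1.   ]), 0.5330627176377857, 41.38425529003143) 
units [ 0.005  0.002 -0.488] turn -0.0001
```

```bash
python3 -m creep '-1 .005 .002 -.12 0 0 0;-1 0 0 -.12 0 0 0;-1 0 0 -.12 0 0 0;-1 0 0 -.08 0 0 0;-1 0 0 -.03 0 0 0;-1 0 0 -.01 0 0 0;-1 0 0 0 0 0 0;-1 0 0 0 0 0 0'; python3 -c "
from h import *
to(.6485,.069,.0288,88.3)"
```

```text
clock: 15.35
tool_pos: [0.65, 0.0686, 0.0326]
tcp_rot: [0.001, 0.014, 1.0, 0.0]
wrist_force: [0.1, -0.2, -1.5]
gripper_width: 0.532
finger_force: 41.4
(15.35, array([0.65  , 0.0686, 0.0326]), 'yaw', np.float64(88.35), 'zz', array([ 0.001,  0.   , -1.   ]), 0.5324502681542893, 41.432729959487915) 
units [-0.008  0.002 -0.019] turn -0.0003
```

```bash
python3 -m creep '-1 -.007 0 -.01 0 0 0;-1 0 0 -.01 0 0 0;-1 0 0 0 0 0 0'; python3 -m creep '.7 0 0 0 0 0 0;.7 0 0 0 0 0 0;.7 0 0 0 0 0 0;.7 0 0 .1 0 0 0;1 0 0 .2 0 0 0;1 0 0 .2 0 0 0;1 0 0 .1 0 0 0;1 0 0 0 0 0 0'; python3 -c "
from h import *
to(.4733,.3815,.13,88.3)"
```

```text
clock: 15.72
tool_pos: [0.6479, 0.0686, 0.0288]
tcp_rot: [0.0, 0.014, 1.0, 0.0]
wrist_force: [-2.8, -0.2, 5.2]
gripper_width: 0.529
finger_force: 42.0
clock: 16.73
tool_pos: [0.6493, 0.0687, 0.1497]
tcp_rot: [0.002, 0.014, 1.0, 0.0]
wrist_force: [1.0, -0.7, -0.3]
gripper_width: 0.999
finger_force: 0.0
(16.725, array([0.6493, 0.0687, 0.1497]), 'yaw', np.float64(88.35), 'zz', array([ 0.004,  0.   , -1.   ]), 0.9990588511125178, 0.0) 
units [-0.88   1.564 -0.098] turn -0.0003
```

```bash
python3 -m creep '1 -.11 .1955 -.012 0 0 0;1 -.11 .1955 -.012 0 0 0;1 -.11 .1955 -.012 0 0 0;1 -.11 .1955 -.012 0 0 0;1 -.11 .1955 -.012 0 0 0;1 -.11 .1955 -.012 0 0 0;1 -.11 .1955 -.012 0 0 0;1 -.11 .1955 -.012 0 0 0;1 0 0 0 0 0 0;1 0 0 0 0 0 0'; python3 -c "
from h import *
to(.4733,.3815,.02,88.3)"
```

```text
clock: 17.98
tool_pos: [0.4716, 0.3808, 0.1274]
tcp_rot: [-0.001, 0.014, 1.0, -0.001]
wrist_force: [0.2, 0.3, -0.1]
gripper_width: 1.001
finger_force: 0.0
(17.975, array([0.4716, 0.3808, 0.1274]), 'yaw', np.float64(88.39), 'zz', array([-0.001, -0.002, -1.   ]), 1.0008341755591568, 0.0) 
units [ 0.008  0.003 -0.537] turn -0.0005
```

```bash
python3 -m creep '1 .007 .003 -.13 0 0 0;1 0 0 -.15 0 0 0;1 0 0 -.15 0 0 0;1 0 0 -.11 0 0 0;1 0 0 0 0 0 0;1 0 0 0 0 0 0;-1 0 0 0 0 0 0;-1 0 0 0 0 0 0;-1 0 0 0 0 0 0;-1 0 0 0 0 0 0;-1 0 0 0 0 0 0;-1 0 0 0 0 0 0' 40; python3 -c "
from h import *
to(.5395,.0823,.12,88.3)"
```

```text
clock: 19.48
tool_pos: [0.4744, 0.3823, 0.0221]
tcp_rot: [0.001, 0.014, 1.0, 0.001]
wrist_force: [0.6, -2.2, 6.1]
gripper_width: 0.684
finger_force: 43.8
(19.475, array([0.4744, 0.3823, 0.0221]), 'yaw', np.float64(88.37), 'zz', array([ 0.003,  0.001, -1.   ]), 0.6839120628005311, 43.778343433805276) 
units [ 0.325 -1.5    0.489] turn -0.0004
```

```bash
python3 -m creep '-1 0 0 .12 0 0 0;-1 0 0 .2 0 0 0;-1 0 0 .19 0 0 0;-1 .04 -.1875 0 0 0 0;-1 .04 -.1875 0 0 0 0;-1 .04 -.1875 0 0 0 0;-1 .04 -.1875 0 0 0 0;-1 .04 -.1875 0 0 0 0;-1 .04 -.1875 0 0 0 0;-1 .04 -.1875 0 0 0 0;-1 .04 -.1875 0 0 0 0;-1 0 0 0 0 0 0'
python3 - <<'E'
from h import *
to(.5395,.0823,.0265,88.3)
b=read_camera("wrist"); a=read_camera("scene")
cv2.imwrite("pics/s6.png",np.vstack([cv2.resize(a[130:330,200:420],(440,300)),cv2.resize(b,(440,275))]))
E
```

```text
clock: 20.98
tool_pos: [0.5377, 0.0799, 0.1224]
tcp_rot: [-0.0, 0.016, 1.0, -0.0]
wrist_force: [-0.9, -0.2, -1.6]
gripper_width: 0.684
finger_force: 43.9
(20.975, array([0.5377, 0.0799, 0.1224]), 'yaw', np.float64(88.17), 'zz', array([-0.   , -0.001, -1.   ]), 0.6842860350677891, 43.91958128660917) 
units [ 0.009  0.012 -0.48 ] turn 0.0007
```

View pics/s6.png

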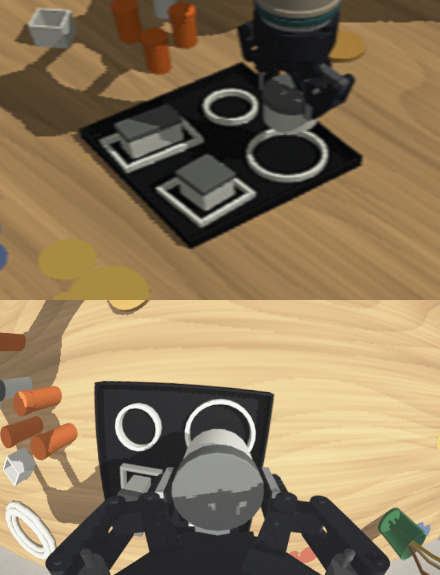

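The oblong and square pots stand upright in their collars, and the wide pot hangs over its ring. Lowering.

```bash
python3 -m creep '-1 .004 .004 -.12 0 0 0;-1 0 0 -.12 0 0 0;-1 0 0 -.12 0 0 0;-1 0 0 -.08 0 0 0;-1 0 0 -.03 0 0 0;-1 0 0 0 0 0 0;-1 0 0 0 0 0 0'; python3 -c "
from h import *
to(.5395,.0823,.0261,88.3)"
```

```text
clock: 21.95
tool_pos: [0.5388, 0.0832, 0.0294]
tcp_rot: [0.001, 0.014, 1.0, 0.0]
wrist_force: [0.0, -0.9, -1.2]
gripper_width: 0.689
finger_force: 43.9
(21.95, array([0.5388, 0.0832, 0.0294]), 'yaw', np.float64(88.38), 'zz', array([ 0.002,  0.   , -1.   ]), 0.6886584206165067, 43.90497922198847) 
units [ 0.004 -0.004 -0.016] turn -0.0004
```

```bash
python3 -m creep '-1 .003 -.003 -.01 0 0 0;-1 0 0 -.007 0 0 0;-1 0 0 0 0 0 0'; python3 -m creep '1 0 0 0 0 0 0;1 0 0 0 0 0 0;1 0 0 0 0 0 0;1 0 0 .1 0 0 0;1 0 0 .2 0 0 0;1 0 0 .2 0 0 0;1 0 0 .15 0 0 0;1 0 0 0 0 0 0'; python3 -c "
from h import *
to(.4425,-.247,.17,-50)"
```

```text
clock: 22.32
tool_pos: [0.5393, 0.0822, 0.0261]
tcp_rot: [0.001, 0.014, 1.0, 0.0]
wrist_force: [-0.3, -0.8, 4.1]
gripper_width: 0.683
finger_force: 44.5
clock: 23.32
tool_pos: [0.5406, 0.0823, 0.1576]
tcp_rot: [0.003, 0.014, 1.0, 0.0]
wrist_force: [-0.1, 0.4, 0.2]
gripper_width: 0.998
finger_force: 0.0
(23.325, array([0.5406, 0.0823, 0.1576]), 'yaw', np.float64(88.36), 'zz', array([ 0.006,  0.   , -1.   ]), 0.9980508866038402, 0.0) 
units [-0.49  -1.646  0.062] turn -0.7687
```

```bash
python3 -m creep '.5 -.035 -.1176 .02 0 0 -.055;.5 -.035 -.1176 .02 0 0 -.055;.5 -.035 -.1176 .02 0 0 -.055;.5 -.035 -.1176 0 0 0 -.055;.5 -.035 -.1176 0 0 0 -.055;.5 -.035 -.1176 0 0 0 -.055;.5 -.035 -.1176 0 0 0 -.055;.5 -.035 -.1176 0 0 0 -.055;.5 -.035 -.1176 0 0 0 -.055;.5 -.035 -.1176 0 0 0 -.055;.5 -.035 -.1176 0 0 0 -.055;.5 -.035 -.1176 0 0 0 -.055'; python3 -m creep '.5 -.035 -.1176 0 0 0 -.055;.5 -.035 -.1176 0 0 0 -.055;.5 0 0 0 0 0 0;.5 0 0 0 0 0 0'
python3 - <<'E'
from h import *
to(.4425,-.247,.045,-50)
b=read_camera("wrist"); cv2.imwrite("pics/s7.png",b)
a=read_camera("top"); cv2.imwrite("pics/top7.png",a)
E
```

```text
clock: 24.82
tool_pos: [0.4537, -0.2002, 0.1656]
tcp_rot: [-0.001, 0.869, 0.494, -0.001]
wrist_force: [-0.8, -0.4, -0.6]
gripper_width: 0.751
finger_force: 0.0
clock: 25.32
tool_pos: [0.4404, -0.2461, 0.1662]
tcp_rot: [-0.001, 0.94, 0.341, -0.0]
wrist_force: [-0.1, 0.4, 0.8]
gripper_width: 0.749
finger_force: 0.0
(25.325, array([ 0.4404, -0.2461,  0.1662]), 'yaw', np.float64(-50.16), 'zz', array([-0.001,  0.002, -1.   ]), 0.7487946299103321, 0.0) 
units [ 0.01  -0.004 -0.606] turn 0.0009
```

View pics/s7.png

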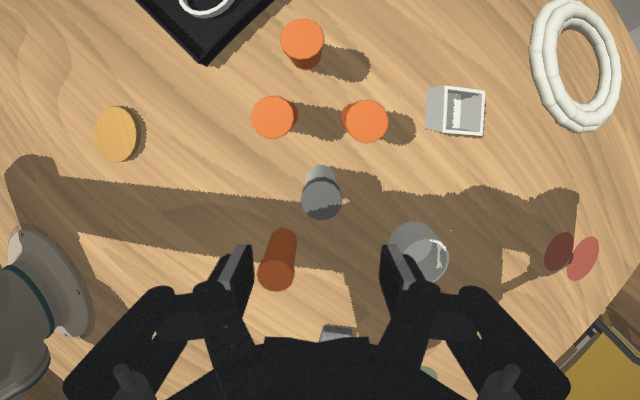

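The slim pot's lid is centred at about (322,200), clear of the oranges at (278,262), (273,117) and (366,121). The fingers will straddle it. A position check comes first:

Run:
```python
from h import *
print(wristworld([(322,200),(322,219),(302,200),(342,200)],.08))
```

```text
[[ 0.4438208  -0.24885761  0.08      ]
 [ 0.43133781 -0.25942188  0.08      ]
 [ 0.43348517 -0.23649821  0.08      ]
 [ 0.45417895 -0.26124947  0.08      ]]
```

```bash
python3 -m creep '.5 .01 -.009 -.1 0 0 0;.5 0 0 -.15 0 0 0;.5 0 0 -.15 0 0 0;.5 0 0 -.12 0 0 0;.5 0 0 -.1 0 0 0;.5 0 0 0 0 0 0;-1 0 0 0 0 0 0;-1 0 0 0 0 0 0;-1 0 0 0 0 0 0;-1 0 0 0 0 0 0;-1 0 0 0 0 0 0;-1 0 0 0 0 0 0' 40; python3 -c "
from h import *
to(.5261,-.0269,.145,-50)"
```

```text
clock: 26.92
tool_pos: [0.4435, -0.2492, 0.0444]
tcp_rot: [0.001, 0.94, 0.34, 0.001]
wrist_force: [0.4, 0.5, 5.6]
gripper_width: 0.381
finger_force: 39.7
(26.925, array([ 0.4435, -0.2492,  0.0444]), 'yaw', np.float64(-50.25), 'zz', array([ 0.002, -0.001, -1.   ]), 0.38077997707437866, 39.744564522989094) 
units [0.413 1.112 0.503] turn 0.0014
```

```bash
python3 -m creep '-1 0 0 .12 0 0 0;-1 0 0 .2 0 0 0;-1 0 0 .2 0 0 0;-1 0 0 .1 0 0 0;-1 .069 .185 0 0 0 0;-1 .069 .185 0 0 0 0;-1 .069 .185 0 0 0 0;-1 .069 .185 0 0 0 0;-1 .069 .185 0 0 0 0;-1 .069 .185 0 0 0 0;-1 0 0 0 0 0 0;-1 0 0 0 0 0 0'; python3 -c "
from h import *
to(.5261,-.0269,.0484,-50)"
```

```text
clock: 28.42
tool_pos: [0.5252, -0.0271, 0.167]
tcp_rot: [0.0, 0.94, 0.34, -0.0]
wrist_force: [-0.3, 0.3, -1.5]
gripper_width: 0.381
finger_force: 40.1
(28.425, array([ 0.5252, -0.0271,  0.167 ]), 'yaw', np.float64(-50.21), 'zz', array([-0.001, -0.001, -1.   ]), 0.38116697310600633, 40.10997533099726) 
units [ 0.005  0.001 -0.593] turn 0.0012
```

```bash
python3 -m creep '-1 .004 0 -.15 0 0 0;-1 0 0 -.15 0 0 0;-1 0 0 -.15 0 0 0;-1 0 0 -.1 0 0 0;-1 0 0 -.03 0 0 0;-1 0 0 0 0 0 0;-1 0 0 0 0 0 0'; python3 -c "
from h import *
to(.5261,-.0269,.0484,-50)"
```

```text
clock: 29.3
tool_pos: [0.5272, -0.0273, 0.0522]
tcp_rot: [0.001, 0.941, 0.34, 0.001]
wrist_force: [-0.0, 0.4, -1.6]
gripper_width: 0.376
finger_force: 40.1
(29.3, array([ 0.5272, -0.0273,  0.0522]), 'yaw', np.float64(-50.27), 'zz', array([ 0.002, -0.001, -1.   ]), 0.37572931805988313, 40.10639594402164) 
units [-0.005  0.002 -0.019] turn 0.0015
```

```bash
python3 -m creep '-1 -.003 0 -.01 0 0 0;-1 0 0 -.009 0 0 0;-1 0 0 0 0 0 0'; python3 -m creep '.4 0 0 0 0 0 0;.4 0 0 0 0 0 0;.4 0 0 0 0 0 0;.4 0 0 .1 0 0 0;.4 0 0 .2 0 0 0;.4 0 0 .2 0 0 0;.4 0 0 .2 0 0 0;.4 -.25 0 .1 0 0 0;.4 -.25 0 0 0 0 0;.4 -.25 0 0 0 0 0;.4 -.2 0 0 0 0 0;.4 0 0 0 0 0 0'
python3 - <<'E'
from h import *
a=read_camera("scene"); t=read_camera("top")
cv2.imwrite("pics/s8.png",np.vstack([cv2.resize(a[80:330,180:480],(480,400)),cv2.resize(t[110:300,230:510],(280,190))[:, :]  if 0 else cv2.resize(t[120:240,240:510],(480,198))]))
print(yaw())
E
```

```text
clock: 29.68
tool_pos: [0.5263, -0.0267, 0.0485]
tcp_rot: [0.0, 0.94, 0.34, 0.001]
wrist_force: [-0.3, -0.0, 5.1]
gripper_width: 0.378
finger_force: 40.6
clock: 31.18
tool_pos: [0.3328, -0.0263, 0.2072]
tcp_rot: [-0.0, 0.941, 0.34, -0.0]
wrist_force: [0.3, -0.2, -0.3]
gripper_width: 0.701
finger_force: 0.0
(31.275, array([ 0.3364, -0.027 ,  0.2078]), 'yaw', np.float64(-50.27), 'zz', array([ 0.002, -0.001, -1.   ]), 0.7008798732789964, 0.0)
```

View pics/s8.png

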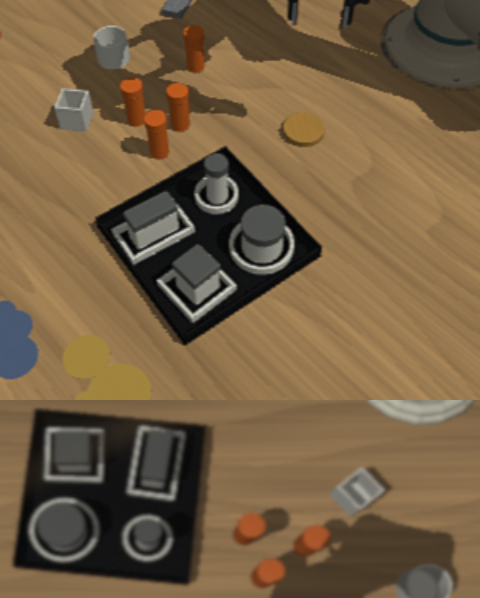

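All four lidded pots stand upright inside their own collars: oblong (152,222), slim (217,180), wide (262,235) and square (197,275). The open pots and the orange look-alikes have not moved, and the gripper is clear. Handing in.

```bash
python3 -c "
from bench import *
print(sign_off())"
```

```text
the job is handed in; nothing more can be done
None
```

All four lidded pots stand upright in their matching collars, the open pots and orange look-alikes were left in place, and the job was handed in at about 31 s; the first grasp on the oblong pot missed and pressed its lid (about 18 N, it did not move), and the second succeeded.

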